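Throw the peg-rail jig's toggle clamp with an extension bar

TASK

Lock the toggle clamp that holds the glued peg rail in its jig: pick the extension bar off the trivet, push its open end over the stub of the red lever until you feel it bottom on the rubber stop inside, let it press there lightly for a moment, and then with the bar swing the lever past its dead point until it sits locked on its far stop. Then draw the bar off and lay it flat in the middle of the trivet again. Work with a light, steady hand, never ramming the bar on (12 N is too much) or straining it against the clamp, touch the clamp with the bar only, and leave the mug, jar, infuser and plate where they are.

Things in the scene. Friction and masses are not known exactly. Their poses are not given: they have to be found in the camera images.
- clamp: glueing jig with a level toggle clamp, fixed to the worktop; origin on the worktop under the lever's vertical pivot axis; x points from the pivot to the peg rail (roughly away from the robot), z up. Plywood board 12 mm thick, from 65 mm behind the origin (-x) to 165 mm ahead, 115 mm either way along y; rail 111 mm ahead, up to 109 mm high
- pivot (a point): on the lever's pivot axis at the lever's mid-height, 60 mm above the worktop; axes as the clamp's. The pivot pin reaches 80 mm. The lever swings level on the clamp's -x side, towards the robot
- lever (a joint): swing of the red lever, rad: 0 open, growing anticlockwise seen from above, 1.55 the locked stop. In the clamp's frame the lever points along the angle pi - 0.775 + value from x (0: to +y and the robot; 1.55: to -y and the robot). A spring resists, most (about 1.5 N m) near 0.7, 0 at the dead point 1.35; past that it springs on to the stop and locks; short of it, it springs back open.
- stub_tip (a point): middle of the free end of the lever's steel stub, 140 mm from the pivot axis, 60 mm above the worktop; x axis outwards along the lever, z up. Stub 15 x 15 mm square, 94 mm long, its last 14 mm a round nose tapering to 7 mm; a 32 mm red collar at its root. With the bar on, a throw needs about 8 N at the bar's middle; over 20 N strains it
- bar: loose extension bar: square aluminium tube 200 mm long, 26 x 26 mm outside, 18 x 18 mm inside (1.5 mm play round the stub), about 200 g. Origin mid-underside; x along the bar to the plain open end, z up; other end closed, 50 mm orange sleeve. Inside, unseen, a rubber-faced stop plug, 48 to 90 mm in from the mouth, differing each time; the rubber gives 1 mm per 6 N; 12 N on it is ramming
- bar_mouth (a point): middle of the bar's open end, 100 mm along +x from the bar's middle; axes as the bar's
- bar_mid (a point): middle of the bar, 13 mm above its underside; axes as the bar's
- trivet: round teal silicone trivet, 176 mm diameter, 8 mm thick, stuck to the worktop; origin at the centre of its underside. It lies to the left or the right of the clamp
- plate: mint melamine side plate, 170 mm diameter, 18 mm high, loose, on the side opposite to the trivet; origin at the centre of its underside; to be left alone
- mug: cream mug, 80 mm diameter, 92 mm high, with a handle; origin at the centre of its underside; to be left alone
- jar: glass jar with a cork top, 84 mm diameter, 130 mm high; origin at the centre of its underside; to be left alone
- infuser: steel tea infuser ball, 50 mm diameter, 60 mm high with its loop, standing on a flat foot; origin at the centre of its underside; to be left alone
Not all that is in view belongs to the job. Of the things that look like the trivet, take the one that is nearest to the robot's base at the start.

How it is judged:
On the way, in this order (a step that is already met when the one before it is completed fails the run):
1. the bar is on the stub by at least 42 mm and presses home on its inner stop with more than 3 N, the lever still open (below 0.2 rad) (x of bar_mouth in the frame of stub_tip below -0.042 m and y of bar_mouth in the frame of stub_tip between -0.007 and 0.007 m and z of bar_mouth in the frame of stub_tip between -0.007 and 0.007 m and contact force between buffer_c0 and clamp above 3 N and value of joint lever below 0.2 rad), for 0.2 s.
2. the lever is thrown to the locked stop (above 1.48 rad) with the bar still at least 40 mm over the stub (x of bar_mouth in the frame of stub_tip below -0.04 m and y of bar_mouth in the frame of stub_tip between -0.007 and 0.007 m and z of bar_mouth in the frame of stub_tip between -0.007 and 0.007 m and value of joint lever above 1.48 rad), for 0.2 s.
At the end, for the whole second after the job is handed in: the lever is locked (above 1.48 rad) and the bar lies flat and still on the trivet, let go, its middle within 50 mm of the trivet's centre and 16 to 27 mm above the worktop (value of joint lever above 1.48 rad and horizontal distance between bar_mid and trivet below 0.05 m and height (world z) of bar_mid between 0.016 and 0.027 m and linear speed of bar below 0.02 m/s); the robot touches nothing.
It fails at once if the bar is rammed on: over 12 N on the rubber face of its inner stop while the lever is fully open (below 0.05 rad) (value of joint lever below 0.05 rad and contact force between buffer_c0 and clamp above 12 N).
It fails at once if the bar bears on the clamp with more than 140 N (contact force between bar and clamp above 140 N).
It fails at once if the arm or fingers touch the clamp with more than 2 N (contact force between any of the arm, the fingers and clamp above 2 N).
It fails at once if the mug, jar, infuser or plate is moved more than 15 mm (distance of any of mug, jar, infuser, plate from where it was at the start of the episode above 0.015 m).
It also fails if it takes over 72 s, if anything falls off the work surface, if the arm or the gripper's body presses on something with over 40 N, if the wrist force passes 120 N, or if a joint passes its speed limit or range.

ROBOT

A 7-joint arm with a two-finger parallel gripper is mounted at the origin on the work surface. World frame = base frame: x ahead of the robot, y to its left, z up, the work surface at z = 0. Lengths are in m, angles in rad, forces in N, time in s.
With the tool pointing down it reaches from about 0.4 to 0.85 m from the base axis. Payload 4.5 kg.
Tool frame: the origin (TCP) lies at the centre of the arm's flange, where the gripper is bolted on; the fingertips stand 173 mm ahead of it and the grasp point (between the pads) lies 155 mm ahead of it; z points along the fingers, y is the line along which they close (so a half turn about z gives the same grasp; the last joint's range is limited). The gripper opens to 85 mm and grips with 20 to 120 N. Pads are 22 mm wide; open, the fingers measure 114 mm over their backs; the gripper's body (76 mm by 85 mm) begins 54 mm behind the grasp point. The pads swing forward as they close: fully open they stand 13 mm farther back than shut.
Start: joints at [-1.293, 0.689, -0.195, 1.565, 0.157, 0.902, -0.215], TCP at [0.151, 0.607, 0.405] pointing down, gripper open.
Joint ranges: [-3.01, 3.01], [-0.46, 2.08], [-1.47, 1.51], [0.13, 2.56], [-1, 4.14], [0.04, 2.09], [-2.66, 2.66]. Speed limits (rad/s): [2.57, 2.57, 3.14, 3.14, 3.14, 3.14, 3.14].

INTERFACE

Orientations are given as a unit quaternion [w, x, y, z].
In Python, from cell import sensors, vision, order gives the robot as it stands. The module is installed in compiled form; this text tells all that it offers.
- The arm moves only by the tool send_rows, never from a script. Its arguments are lists of equal length, an entry for each row: "fingers": the finger opening in m, from 0 to 0.0854; "dp": the shift along the tool's x, y, z in m, a list of three; "rot": the turn, a rotation vector about the tool's x, y, z in rad, a list of three. A call has 1 to 10 rows; each row is the pose to reach, as a shift and turn from the pose commanded when the call began, along the tool's axes at that moment; what a row does not reach only later rows make up. A row lasts 1/10 s, in which the tool goes at most 50 mm and 8.59 degrees, less where a joint would pass 70% of its speed; a pose out of reach is approached as far as the arm can. A call with a gripper value outside its range is refused whole. The fingers move at their own pace and stop on an object; "force" is the grip in N (left out, the last holds). Time passes only in rows, so rows that repeat a pose let the fingers close. It gives the time, the measured TCP pose, the force, the opening and the grip force at its end, in the units of the state.
- sensors.state(): the state, without advancing time (a new reading comes with each control period).
- vision.get_image(name): name is "scene" or "top" or "wrist"; returns (picture, depth): 420x560x3 uint8, blue, green, red; 420x560 float32, m along the optical axis (not along the pixel's ray), 0 where there is no reading.
- vision.camera_params(name): a dict with "fx", "fy", "cx", "cy" (pixels), "R" (3x3) and "t" (3): a world point X has camera coordinates R X + t; the wrist camera has in their place "hand_eye" (4x4, takes a point from camera to tool coordinates, whose origin is the TCP and whose axes are the flange's). Camera axes: x right, y down, z forward; pixel columns grow to the right and rows downward; lengths in m; the calibration is good to about 2 mm. The wrist camera is an equidistant fisheye: a pixel r from the principal point sees the ray r / f radians off the axis. A picture is of the moment at which its call begins: read the wrist's pose just before it. camera_params takes no time and is no camera call.
- order.hand_in(): hands the job in; it is judged then, once.
The state is a dict: "time": time; "qpos": joint angles; "qvel": joint speeds; "joint_torque": joint torques, N m; "position": TCP position; "tool_rot": TCP orientation; "force": force on the tool from outside, world axes, zero at the start; "wrist_torque": the same for the moment, N m; "grip_width": finger opening in m; "grasp_force": force on a finger pad.
Only numpy, scipy, OpenCV 4.12 (cv2) and the standard library are available. Lean on these libraries where they do the work, as an engineer would, in place of code of your own. Each camera call takes 0.05 s, during which the arm holds its last target. There are 200 camera calls.

## Working session

There is one attempt and no reset: what is moved stays moved. The work goes in short steps, Python scripts to look and compute and a tool call to move; the robot and the scene stay as the last step left them, time stands still between calls to the robot, and variables do not carry over. Pictures are saved under pics/ and viewed, at most 10 in all, crops included, and the job is handed in when it is done.

Besides the shell and the picture viewer there is one more tool, called after "Request:" as a command line: name --argument value ..., lists and objects as JSON in quotes. send_rows: Moves the arm, as the interface text tells. Its arguments: {"type":"object","properties":{"fingers":{"type":"array"},"dp":{"type":"array"},"rot":{"type":"array"},"force":{"type":"number"}},"required":["fingers","dp","rot"]}

```bash
mkdir -p pics; cat > h.py <<'E'
import numpy as np,cv2
from scipy.spatial.transform import Rotation as R
from cell import sensors,vision,order
def T():
    s=sensors.state();q=s['tool_rot'];return R.from_quat([q[1],q[2],q[3],q[0]]),np.array(s['position']),s
def w(name,u,v,d):
    p=vision.camera_params(name)
    c=np.array([(u-p['cx'])/p['fx']*d,(v-p['cy'])/p['fy']*d,d])
    return np.array(p['R']).T@(c-np.array(p['t']))
def atz(name,u,v,z):
    a=w(name,u,v,1.);b=w(name,u,v,2.);return a+(b-a)*(z-a[2])/(b[2]-a[2])
E
python3 - <<'E'
from h import *
r,p,s=T();print(s)
for n in('scene','top'):
    i,d=vision.get_image(n);cv2.imwrite(f'pics/{n}.png',i);np.save(n+'.npy',d)
    print(vision.camera_params(n))
print(vision.camera_params('wrist'))
E
```

```text
{'time': 0.0, 'qpos': array([-1.29321682,  0.68998629, -0.1945542 ,  1.56639719,  0.15729929,
        0.90251103, -0.21508709]), 'qvel': array([ 0.00131337,  0.000138  , -0.00045273, -0.00060699, -0.00064958,
       -0.00033255, -0.00115227]), 'joint_torque': array([ 5.90915852e-05, -5.39626980e+01, -1.26618773e+00, -1.58554065e+01,
        9.15778452e-03,  9.43736552e-03,  3.10529863e-06]), 'position': array([0.150783  , 0.60617609, 0.40386916]), 'tool_rot': array([-5.78760430e-05,  1.21521374e-01,  9.92588357e-01, -9.51738330e-04]), 'force': array([ 0.27409923, -0.94356317,  0.20158011]), 'wrist_torque': array([-0.01221894,  0.06636379,  0.02233784]), 'grasp_force': 0.0, 'grip_width': 0.0855989343884589}
{'fx': 454.9221546775512, 'fy': 454.9221546775512, 'cx': 277.78867909573376, 'cy': 210.25700074879245, 'R': array([[-0.58992004,  0.80738026, -0.01146596],
       [ 0.61870012,  0.44284348, -0.64892204],
       [-0.51884922, -0.38990611, -0.7607685 ]]), 't': array([ 0.34997939, -0.23524378,  1.69753753])}
{'fx': 481.0617191007211, 'fy': 481.0617191007211, 'cx': 278.60261155123135, 'cy': 210.24431704763305, 'R': array([[ 0.02028727, -0.99963561,  0.01780658],
       [-0.98198872, -0.02326911, -0.18750123],
       [ 0.18784725, -0.01368198, -0.98210296]]), 't': array([-0.08283634,  0.52545048,  1.75146222])}
{'fx': 325.19226210127806, 'fy': 325.19226210127806, 'cx': 279.433871165502, 'cy': 213.40029750513818, 'hand_eye': array([[-2.53102753e-04, -9.61552422e-01, -2.74621330e-01,
         6.92760168e-02],
       [ 9.99998692e-01, -6.82039652e-04,  1.46643547e-03,
         3.03020418e-04],
       [-1.59735721e-03, -2.74620600e-01,  9.61551338e-01,
         3.10438856e-02],
       [ 0.00000000e+00,  0.00000000e+00,  0.00000000e+00,
         1.00000000e+00]])}
```

View pics/top.png

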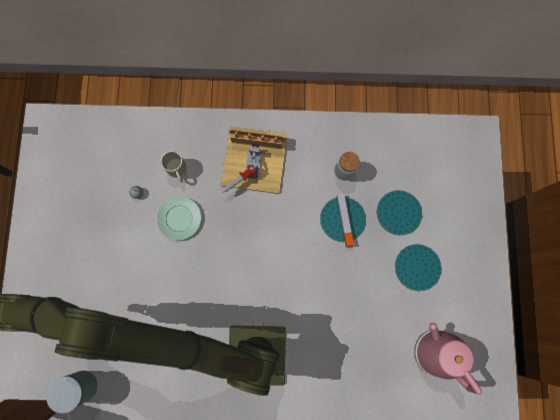

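View pics/scene.png

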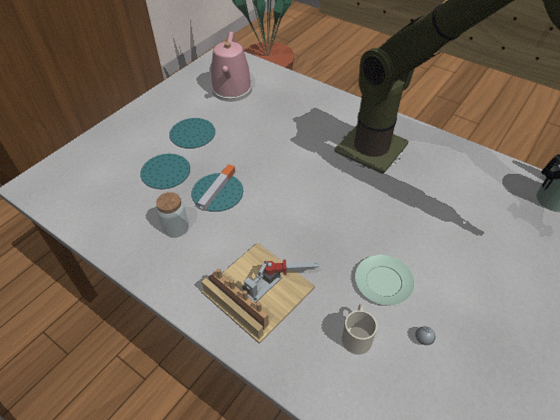

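```bash
python3 - <<'E'
from h import *
i=cv2.imread('pics/top.png')
a=cv2.resize(i[120:220,205:305],None,fx=5.5,fy=5.5,interpolation=cv2.INTER_CUBIC)
b=cv2.resize(i[175:275,300:340+30],None,fx=5.5,fy=5.5,interpolation=cv2.INTER_CUBIC)
b=b[:, :250+135]
cv2.imwrite('pics/crop.png',np.hstack([a[:550,:400],b[:, 0:385]]))
for n,u,v,z in [('trivet',343,219,.008),('t2',399,213,.008),('t3',418,268,.008),('plate',180,219,.015),('mug',173,163,.09),('jar',349,161,.13),('inf',136,192,.04)]: print(n,atz('top',u,v,z).round(3))
E
```

```text
trivet [ 0.507 -0.319  0.008]
t2 [ 0.535 -0.535  0.008]
t3 [ 0.326 -0.602  0.008]
plate [0.491 0.302 0.015]
mug [0.689 0.325 0.09 ]
jar [ 0.701 -0.324  0.13 ]
inf [0.586 0.468 0.04 ]
```

View pics/crop.png

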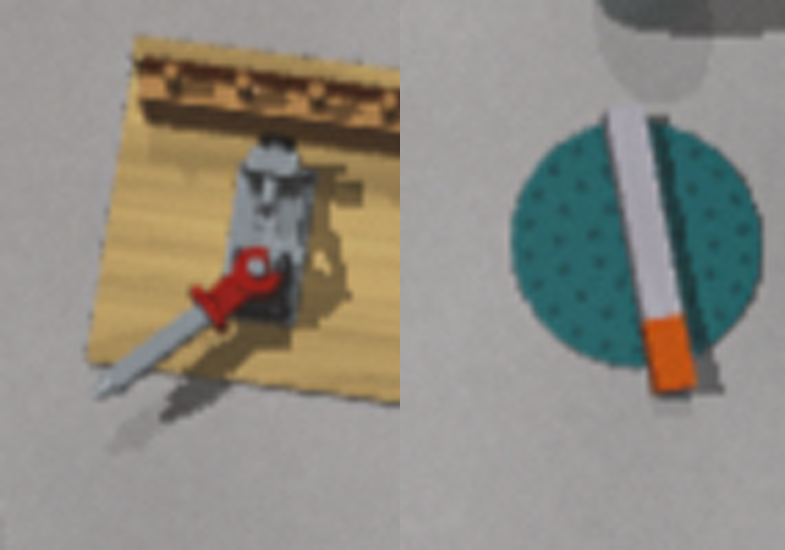

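```bash
python3 - <<'E'
from h import *
g=lambda u,v,z:atz('top',u,v,z)
pv=g(251.7,168.7,.08);tip=g(222.8,191.6,.06);m=g(341.3,194.5,.034);e=g(349.8,245.9,.032)
a=g(229.5,126.7,.012);b=g(221,185.8,.012)
print(pv,tip,np.linalg.norm((tip-pv)[:2]),np.degrees(np.arctan2(*(tip-pv)[1::-1])))
print(m,e,np.linalg.norm((m-e)[:2]),(m+e)/2,np.degrees(np.arctan2(*(m-e)[1::-1])))
print(np.linalg.norm(a-b),np.degrees(np.arctan2(*(a-b)[1::-1])))
r,p,s=T();print(r.as_matrix().round(3),p)
E
```

```text
[0.67730093 0.03298458 0.08      ] [0.59144106 0.13928028 0.06      ] 0.13664074260209277 128.92938699852326
[ 0.59706561 -0.3093183   0.034     ] [ 0.40118522 -0.34066115  0.032     ] 0.1983721347612016 [ 0.49912542 -0.32498972  0.033     ] 9.090843144293231
0.24180064366927512 -5.519038360115126
[[-0.97   0.241 -0.   ]
 [ 0.241  0.97  -0.002]
 [-0.    -0.002 -1.   ]] [0.15081351 0.60622424 0.4039549 ]
```

Request:
send_rows --fingers '[0.085, 0.085, 0.085, 0.085, 0.085, 0.085, 0.085, 0.085, 0.085, 0.085]' --dp '[[-0.041, -0.021, 0], [-0.082, -0.042, 0], [-0.123, -0.063, 0], [-0.164, -0.084, 0], [-0.205, -0.105, 0], [-0.246, -0.126, 0], [-0.287, -0.147, 0], [-0.328, -0.168, 0], [-0.37, -0.19, 0], [-0.413, -0.213, 0]]' --rot '[[0, 0, 0.14], [0, 0, 0.28], [0, 0, 0.42], [0, 0, 0.56], [0, 0, 0.7], [0, 0, 0.84], [0, 0, 0.98], [0, 0, 1.12], [0, 0, 1.26], [0, 0, 1.4]]'

```text
time: 1.1
position: [0.5012, 0.2989, 0.4045]
tool_rot: [-0.0, 0.734, 0.679, -0.0]
force: [0.8, 1.2, 0.4]
grip_width: 0.0849
grasp_force: 0.0
```

```bash
cat >> h.py <<'E'
def goal(x,y,z,yaw,grasp=True):
    "yaw of tool x (deg), tool down; z of TCP"
    r,p,s=T()
    a=np.radians(yaw);G=np.array([[np.cos(a),np.sin(a),0],[np.sin(a),-np.cos(a),0],[0,0,-1]])
    M=r.as_matrix()
    print('at',p.round(4),'yaw',np.degrees(np.arctan2(M[1,0],M[0,0])).round(2),'q',s['qpos'].round(2),'t',s['time'],'F',s['force'].round(2),'w',s['grip_width'],s['grasp_force'])
    print('dp',(M.T@(np.array([x,y,z])-p)).round(4),'rot',R.from_matrix(M.T@G).as_rotvec().round(4))
E
python3 -c "
from h import *
goal(.50,-.325,.36,9.1)"
```

```text
at [0.5012 0.2989 0.4045] yaw 85.53 q [-0.71  0.64  0.16  1.71 -0.13  0.81 -0.57] t 1.1 F [0.79 1.16 0.42] w 0.08492269302049212 0.0
dp [-0.6221  0.0475  0.0444] rot [-7.000e-04  3.000e-04  1.334e+00]
```

Request:
send_rows --fingers '[0.085, 0.085, 0.085, 0.085, 0.085, 0.085, 0.085, 0.085, 0.085, 0.085]' --dp '[[-0.048, 0.004, 0.003], [-0.096, 0.008, 0.007], [-0.144, 0.011, 0.01], [-0.192, 0.015, 0.014], [-0.24, 0.019, 0.018], [-0.288, 0.022, 0.021], [-0.336, 0.026, 0.024], [-0.384, 0.03, 0.028], [-0.432, 0.034, 0.031], [-0.48, 0.037, 0.035]]' --rot '[[0, 0, -0.14], [0, 0, -0.28], [0, 0, -0.42], [0, 0, -0.56], [0, 0, -0.7], [0, 0, -0.84], [0, 0, -0.98], [0, 0, -1.12], [0, 0, -1.26], [0, 0, -1.4]]'

```text
time: 2.1
position: [0.5019, -0.1833, 0.3694]
tool_rot: [0.0, 0.119, 0.993, 0.0]
force: [1.8, -0.5, -0.5]
grip_width: 0.0852
grasp_force: 0.0
```

```bash
python3 -c "
from h import *
goal(.50,-.325,.33,189.1)"
```

```text
at [ 0.5019 -0.1833  0.3694] yaw 166.36 q [ 0.47  0.63 -0.34  1.87  0.31  0.69  1.28] t 2.1 F [ 1.82 -0.55 -0.54] w 0.08522635094822666 0.0
dp [-0.0316 -0.1382  0.0394] rot [ 3.000e-04  0.000e+00 -3.969e-01]
```

Request:
send_rows --fingers '[0.085, 0.085, 0.085, 0.085, 0.085, 0.085]' --dp '[[-0.008, -0.035, 0.01], [-0.016, -0.07, 0.02], [-0.024, -0.105, 0.03], [-0.032, -0.138, 0.039], [-0.032, -0.138, 0.039], [-0.032, -0.138, 0.039]]' --rot '[[0, 0, -0.1], [0, 0, -0.2], [0, 0, -0.3], [0, 0, -0.397], [0, 0, -0.397], [0, 0, -0.397]]'

```text
time: 2.7
position: [0.4992, -0.3237, 0.3298]
tool_rot: [-0.001, -0.075, 0.997, 0.001]
force: [-1.1, 1.0, 0.3]
grip_width: 0.0851
grasp_force: 0.0
```

```bash
cat >> h.py <<'E'
def wr(u,v,z,r,p):
    c=vision.camera_params('wrist');d=np.array([u-c['cx'],v-c['cy']])/c['fx'];t=np.hypot(*d)
    ray=np.array([*(d/t*np.sin(t)),np.cos(t)]);H=np.array(c['hand_eye'])
    o=r.apply(H[:3,3])+p;k=r.apply(H[:3,:3]@ray);return o+k*(z-o[2])/k[2]
def wproj(X,r,p):
    c=vision.camera_params('wrist');H=np.array(c['hand_eye']);q=np.linalg.inv(H)@np.r_[r.inv().apply(np.array(X)-p),1]
    t=np.arctan2(np.hypot(q[0],q[1]),q[2]);e=q[:2]/np.hypot(q[0],q[1]);return e*t*c['fx']+[c['cx'],c['cy']]
E
python3 -c "
from h import *
goal(.50,-.325,.19,189.1)
i,d=vision.get_image('wrist');cv2.imwrite('pics/w1.png',i)"
```

```text
at [ 0.4992 -0.3237  0.3298] yaw -171.39 q [ 0.75  0.77 -0.45  1.72  0.46  0.75  1.8 ] t 2.7 F [-1.06  0.97  0.26] w 0.0850774996846201 0.0
dp [-0.0007 -0.0016  0.1398] rot [ 0.0013 -0.001  -0.0085]
```

View pics/w1.png

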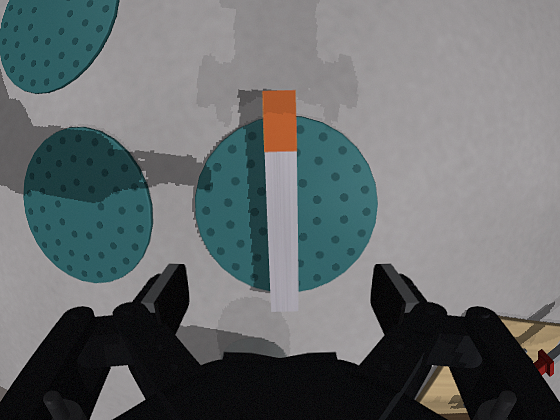

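The bar lies between the fingers: sleeve end at (279.5,90), mouth end at about (284.5,311), trivet centre about (286,204).

```bash
python3 -c "
from h import *
r,p,s=T()
a=wr(279.5,90,.034,r,p);b=wr(284.5,311,.034,r,p);print(a,b,np.linalg.norm(a-b),(a+b)/2,np.degrees(np.arctan2(b[1]-a[1],b[0]-a[0])))
print('trivet',wr(286,204,.008,r,p), 'L/R',wr(194,204,.008,r,p),wr(378,204,.008,r,p))
y=np.degrees(np.arctan2(b[1]-a[1],b[0]-a[0]));m=(a+b)/2
goal(m[0],m[1],.184,180+y)
"
```

```text
[ 0.40483321 -0.33587908  0.034     ] [ 0.60200616 -0.30068654  0.034     ] 0.20028900270253752 [ 0.50341969 -0.31828281  0.034     ] 10.119907945322414
trivet [ 0.50388223 -0.31447554  0.008     ] L/R [ 0.51680465 -0.40033803  0.008     ] [ 0.49029212 -0.22752082  0.008     ]
at [ 0.4999 -0.3223  0.3303] yaw -171.24 q [ 0.75  0.77 -0.45  1.72  0.46  0.75  1.8 ] t 2.75 F [-0.09  0.8  -0.14] w 0.08486894500152849 0.0
dp [-0.0041  0.0032  0.1464] rot [ 0.0015 -0.     -0.0238]
```

Request:
send_rows --fingers '[0.085, 0.085, 0.085, 0.085, 0.085, 0.085, 0.085, 0.085]' --dp '[[-0.004, 0.003, 0.03], [-0.004, 0.003, 0.06], [-0.004, 0.003, 0.09], [-0.004, 0.003, 0.11], [-0.004, 0.003, 0.125], [-0.004, 0.003, 0.138], [-0.004, 0.003, 0.146], [-0.004, 0.003, 0.146]]' --rot '[[0.001, 0, -0.024], [0.001, 0, -0.024], [0.001, 0, -0.024], [0.001, 0, -0.024], [0.001, 0, -0.024], [0.001, 0, -0.024], [0.001, 0, -0.024], [0.001, 0, -0.024]]'

```text
time: 3.55
position: [0.5034, -0.3189, 0.1841]
tool_rot: [-0.0, -0.089, 0.996, -0.0]
force: [-0.2, -0.1, 0.7]
grip_width: 0.085
grasp_force: 0.0
```

Request:
send_rows --fingers '[0.02, 0.02, 0.02, 0.02, 0.02, 0.02, 0.02, 0.02]' --dp '[[0, 0, 0], [0, 0, 0], [0, 0, 0], [0, 0, 0], [0, 0, 0], [0, 0, 0], [0, 0, 0], [0, 0, 0]]' --rot '[[0, 0, 0], [0, 0, 0], [0, 0, 0], [0, 0, 0], [0, 0, 0], [0, 0, 0], [0, 0, 0], [0, 0, 0]]' --force 60

```text
time: 4.35
position: [0.5036, -0.3195, 0.1854]
tool_rot: [0.001, -0.088, 0.996, -0.001]
force: [-0.9, -0.3, 6.4]
grip_width: 0.0249
grasp_force: 60.8
```

```bash
python3 -c "
from h import *
goal(.504,-.3183,.184,190.1)"
```

```text
at [ 0.5036 -0.3195  0.1854] yaw -169.86 q [ 0.66  0.98 -0.31  1.78  0.6   0.48  1.69] t 4.35 F [-0.9  -0.34  6.38] w 0.02493681378568026 60.811275243759155
dp [-0.0006  0.0012  0.0014] rot [-0.0019  0.0009  0.0008]
```

Request:
send_rows --fingers '[0.02, 0.02, 0.02, 0.02, 0.02, 0.02, 0.02, 0.02]' --dp '[[0, 0, -0.01], [0, 0, -0.03], [0, 0, -0.06], [0, 0, -0.095], [0, 0, -0.13], [0, 0, -0.165], [0, 0, -0.195], [0, 0, -0.195]]' --rot '[[0, 0, 0], [0, 0, 0], [0, 0, 0], [0, 0, 0], [0, 0, 0], [0, 0, 0], [0, 0, 0], [0, 0, 0]]'

```text
time: 5.15
position: [0.5044, -0.3193, 0.3841]
tool_rot: [0.004, -0.088, 0.996, -0.002]
force: [1.1, -0.1, -2.3]
grip_width: 0.0249
grasp_force: 60.0
```

```bash
python3 -c "
from h import *
goal(.507,.034,.38,130)"
```

```text
at [ 0.5044 -0.3193  0.3841] yaw -169.85 q [ 0.77  0.71 -0.49  1.67  0.42  0.86  1.85] t 5.15 F [ 1.1  -0.09 -2.25] w 0.02491089270993623 59.98028218746185
dp [-0.0647  0.3473  0.0026] rot [-0.0015  0.0089  1.0497]
```

Request:
send_rows --fingers '[0.02, 0.02, 0.02, 0.02, 0.02, 0.02, 0.02, 0.02, 0.02, 0.02]' --dp '[[-0.006, 0.035, 0], [-0.013, 0.07, 0], [-0.02, 0.105, 0], [-0.026, 0.14, 0], [-0.033, 0.175, 0], [-0.04, 0.21, 0], [-0.046, 0.245, 0], [-0.052, 0.28, 0], [-0.058, 0.315, 0], [-0.065, 0.347, 0]]' --rot '[[0, 0, 0.105], [0, 0, 0.21], [0, 0, 0.315], [0, 0, 0.42], [0, 0, 0.525], [0, 0, 0.63], [0, 0, 0.735], [0, 0, 0.84], [0, 0, 0.945], [0, 0, 1.05]]'

```text
time: 6.15
position: [0.5051, 0.0355, 0.3783]
tool_rot: [-0.001, 0.424, 0.906, -0.001]
force: [0.8, 0.8, -2.4]
grip_width: 0.0246
grasp_force: 59.8
```

Request:
send_rows --fingers '[0.02, 0.02, 0.02]' --dp '[[0, 0, 0], [0, 0, 0], [0, 0, 0]]' --rot '[[0, 0, 0], [0, 0, 0], [0, 0, 0]]'

```text
time: 6.45
position: [0.5057, 0.0326, 0.3787]
tool_rot: [-0.0, 0.423, 0.906, -0.001]
force: [-0.4, -0.6, -1.8]
grip_width: 0.025
grasp_force: 59.8
```

```bash
python3 -c "
from h import *
goal(.507,.034,.38,130)
r,p,s=T();np.savez('w2',r=r.as_matrix(),p=p)
i,d=vision.get_image('wrist');cv2.imwrite('pics/w2.png',i);np.save('w2d',d)"
```

```text
at [0.5057 0.0326 0.3787] yaw 129.94 q [-0.07  0.57 -0.13  1.95  0.13  0.63  0.41] t 6.45 F [-0.42 -0.56 -1.76] w 0.025023623148396065 59.83056306838989
dp [ 0.0003  0.0019 -0.0013] rot [-0.0027  0.0006 -0.0011]
```

View pics/w2.png

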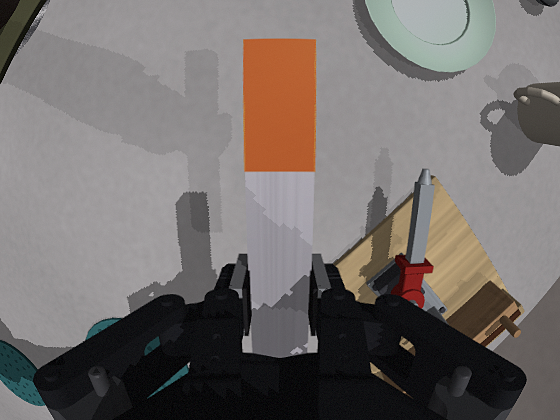

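The held bar runs straight at column 280; the stub nose is near (425,170), the collar at about (411,262) and the pivot is partly hidden.

```bash
python3 -c "
from h import *
i=cv2.imread('pics/w2.png')
cv2.imwrite('pics/w2c.png',cv2.resize(i[155:275,360:480],None,fx=5,fy=5,interpolation=cv2.INTER_CUBIC))
d=np.load('w2d.npy')
for v in (175,190,210,230,250): print(v,[ (u,float(d[v,u].round(3))) for u in range(402,440,3)])"
```

```text
175 [(402, 0.3499999940395355), (405, 0.3479999899864197), (408, 0.3490000069141388), (411, 0.3490000069141388), (414, 0.3490000069141388), (417, 0.3490000069141388), (420, 0.28999999165534973), (423, 0.28600001335144043), (426, 0.2840000092983246), (429, 0.2840000092983246), (432, 0.3440000116825104), (435, 0.34700000286102295), (438, 0.3490000069141388)]
190 [(402, 0.3540000021457672), (405, 0.35199999809265137), (408, 0.35499998927116394), (411, 0.3540000021457672), (414, 0.29899999499320984), (417, 0.2919999957084656), (420, 0.2840000092983246), (423, 0.2840000092983246), (426, 0.2849999964237213), (429, 0.2849999964237213), (432, 0.2849999964237213), (435, 0.3400000035762787), (438, 0.3409999907016754)]
210 [(402, 0.3479999899864197), (405, 0.3490000069141388), (408, 0.3479999899864197), (411, 0.3479999899864197), (414, 0.30000001192092896), (417, 0.2930000126361847), (420, 0.28999999165534973), (423, 0.29100000858306885), (426, 0.29100000858306885), (429, 0.289000004529953), (432, 0.3479999899864197), (435, 0.3479999899864197), (438, 0.3490000069141388)]
230 [(402, 0.3540000021457672), (405, 0.35499998927116394), (408, 0.35600000619888306), (411, 0.3050000071525574), (414, 0.29899999499320984), (417, 0.29499998688697815), (420, 0.29499998688697815), (423, 0.296999990940094), (426, 0.2939999997615814), (429, 0.3540000021457672), (432, 0.35499998927116394), (435, 0.35499998927116394), (438, 0.3540000021457672)]
250 [(402, 0.3610000014305115), (405, 0.3619999885559082), (408, 0.31200000643730164), (411, 0.3050000071525574), (414, 0.3009999990463257), (417, 0.3019999861717224), (420, 0.3009999990463257), (423, 0.3009999990463257), (426, 0.3630000054836273), (429, 0.3610000014305115), (432, 0.3619999885559082), (435, 0.3610000014305115), (438, 0.3610000014305115)]
```

View pics/w2c.png

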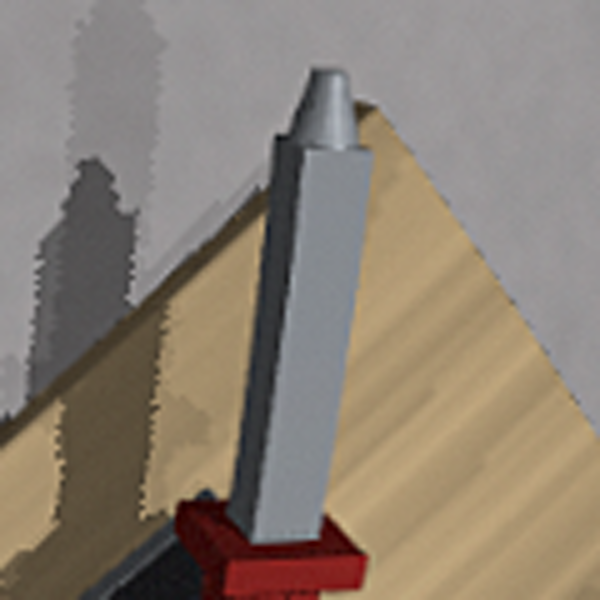

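```bash
python3 -c "
from h import *
z=np.load('w2.npz');r=R.from_matrix(z['r']);p=z['p']
a=wr(427.4,185.2,.0675,r,p);b=wr(416.2,263.2,.0675,r,p);t=wr(426,169.4,.0635,r,p)
print(a,b,t);d=a-b;L=np.hypot(*d[:2]);print('L',L,'ang',np.degrees(np.arctan2(d[1],d[0])));u=d/L
print('pivot',b-u*.046,a-u*.126,'tip',b+u*.094, a+u*.014)
print('tool y', r.apply([0,1,0]))
print(wr(279.5,40,.2143+.013,r,p),r.inv().apply(wr(279.5,40,.2143+.013,r,p)-p))
"
```

```text
[0.60131219 0.13504758 0.0675    ] [0.65146198 0.07304698 0.0675    ] [0.59128963 0.14543427 0.0635    ]
L 0.0797438138764788 ang 128.9680022217203
pivot [0.68039075 0.0372821  0.0675    ] [0.68055186 0.03708292 0.0675    ] tip [0.59234667 0.14613172 0.0675    ] [0.59250778 0.14593254 0.0675    ]
tool y [ 0.76673758  0.64195501 -0.00269193]
[0.44114379 0.1101602  0.2273    ] [0.10102487 0.00069241 0.15134986]
```

```bash
python3 -c "
from h import *
goal(.5137,.2431,.2244,129)"
```

```text
at [0.5058 0.0323 0.3788] yaw 129.88 q [-0.07  0.57 -0.13  1.95  0.13  0.63  0.41] t 6.5 F [ 0.67 -0.01 -2.32] w 0.02509877484148338 59.830613136291504
dp [0.1569 0.1416 0.154 ] rot [-0.0023  0.0008  0.0154]
```

Request:
send_rows --fingers '[0.02, 0.02, 0.02, 0.02, 0.02, 0.02, 0.02, 0.02, 0.02, 0.02]' --dp '[[0.031, 0.028, 0], [0.062, 0.056, 0], [0.093, 0.084, 0], [0.124, 0.112, 0], [0.157, 0.142, 0], [0.157, 0.142, 0.03], [0.157, 0.142, 0.065], [0.157, 0.142, 0.1], [0.157, 0.142, 0.13], [0.157, 0.142, 0.154]]' --rot '[[-0.002, 0.001, 0.015], [-0.002, 0.001, 0.015], [-0.002, 0.001, 0.015], [-0.002, 0.001, 0.015], [-0.002, 0.001, 0.015], [-0.002, 0.001, 0.015], [-0.002, 0.001, 0.015], [-0.002, 0.001, 0.015], [-0.002, 0.001, 0.015], [-0.002, 0.001, 0.015]]'

```text
time: 7.5
position: [0.5143, 0.2434, 0.2231]
tool_rot: [-0.0, 0.43, 0.903, -0.0]
force: [-0.5, 0.6, -1.6]
grip_width: 0.0245
grasp_force: 59.9
```

Request:
send_rows --fingers '[0.02, 0.02, 0.02]' --dp '[[0, 0, 0], [0, 0, 0], [0, 0, 0]]' --rot '[[0, 0, 0], [0, 0, 0], [0, 0, 0]]'

```text
time: 7.8
position: [0.5149, 0.2449, 0.2265]
tool_rot: [0.001, 0.43, 0.903, 0.002]
force: [0.7, -0.4, -2.5]
grip_width: 0.0245
grasp_force: 59.8
```

```bash
python3 -c "
from h import *
goal(.5137,.2431,.2244,129)
i,d=vision.get_image('top');j,d=vision.get_image('scene')
a=cv2.resize(i[150:240,190:290],None,fx=4,fy=4,interpolation=cv2.INTER_CUBIC)
b=cv2.resize(j[225:315,280:380],None,fx=4,fy=4,interpolation=cv2.INTER_CUBIC)
cv2.imwrite('pics/chk.png',np.hstack([a,b]))"
```

```text
at [0.5149 0.2449 0.2265] yaw 129.08 q [-0.49  0.88 -0.06  1.86  0.12  0.4   0.04] t 7.8 F [ 0.7  -0.36 -2.54] w 0.024505106291798914 59.78828430175781
dp [-0.0007 -0.0021  0.0021] rot [0.0039 0.0004 0.0013]
```

View pics/chk.png

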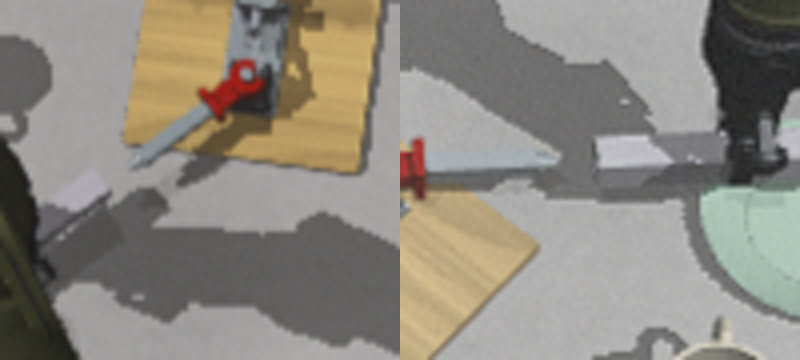

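Request:
send_rows --fingers '[0.02, 0.02, 0.02, 0.02, 0.02, 0.02, 0.02, 0.02, 0.02, 0.02]' --dp '[[-0.004, -0.001, 0.001], [-0.008, -0.001, 0.001], [-0.012, -0.001, 0.001], [-0.016, -0.001, 0.001], [-0.02, -0.001, 0.001], [-0.024, -0.001, 0.001], [-0.028, -0.001, 0.001], [-0.032, -0.001, 0.001], [-0.036, -0.001, 0.001], [-0.04, -0.001, 0.001]]' --rot '[[0, 0, 0], [0, 0, 0], [0, 0, 0], [0, 0, 0], [0, 0, 0], [0, 0, 0], [0, 0, 0], [0, 0, 0], [0, 0, 0], [0, 0, 0]]'

```text
time: 8.9
position: [0.5387, 0.2134, 0.2241]
tool_rot: [0.0, 0.429, 0.903, 0.001]
force: [-0.1, 0.2, -2.1]
grip_width: 0.0249
grasp_force: 59.8
```

```bash
cat >> h.py <<'E'
PV=np.array([.6805,.0372])
def st():
    r,p,s=T();M=r.as_matrix();f=M.T@s['force'];d=p[:2]-PV
    print('t',s['time'],'p',p.round(4),'yaw %.2f'%np.degrees(np.arctan2(M[1,0],M[0,0])),'rad %.4f az %.2f'%(np.hypot(*d),np.degrees(np.arctan2(d[1],d[0]))),'depth %.4f'%(.24-np.hypot(*d)),'Ftool',f.round(2),'tq',(M.T@s['wrist_torque']).round(2),'tilt',R.from_matrix(M).apply([0,0,1]).round(4),'q7',s['qpos'][6].round(2))
E
python3 -c "
from h import *
st()"
```

```text
t 8.9 p [0.5387 0.2134 0.2241] yaw 129.14 rad 0.2261 az 128.83 depth 0.0139 Ftool [0.19 0.01 2.11] tq [ 0.02 -0.    0.  ] tilt [ 0.001   0.0011 -1.    ] q7 0.09
```

No contact forces: the nose is inside. Continuing.

Request:
send_rows --fingers '[0.02, 0.02, 0.02, 0.02, 0.02, 0.02, 0.02, 0.02, 0.02, 0.02]' --dp '[[-0.002, 0, 0], [-0.004, 0, 0], [-0.006, 0, 0], [-0.008, 0, 0], [-0.01, 0, 0], [-0.012, 0, 0], [-0.014, 0, 0], [-0.016, 0, 0], [-0.018, 0, 0], [-0.02, 0, 0]]' --rot '[[0, 0, 0], [0, 0, 0], [0, 0, 0], [0, 0, 0], [0, 0, 0], [0, 0, 0], [0, 0, 0], [0, 0, 0], [0, 0, 0], [0, 0, 0]]'

```text
time: 9.9
position: [0.5511, 0.1979, 0.2241]
tool_rot: [0.0, 0.429, 0.903, 0.001]
force: [-1.4, -1.2, -2.4]
grip_width: 0.0244
grasp_force: 59.9
```

```bash
python3 -c "
from h import *
st()"
```

```text
t 9.9 p [0.5511 0.1979 0.2241] yaw 129.13 rad 0.2064 az 128.84 depth 0.0336 Ftool [-0.01 -1.84  2.45] tq [0.34 0.23 0.2 ] tilt [ 6.e-04  1.e-03 -1.e+00] q7 0.12
```

Request:
send_rows --fingers '[0.02, 0.02, 0.02, 0.02, 0.02, 0.02, 0.02, 0.02, 0.02, 0.02]' --dp '[[-0.001, -0.0005, 0], [-0.002, -0.0005, 0], [-0.003, -0.0005, 0], [-0.004, -0.0005, 0], [-0.005, -0.0005, 0], [-0.006, -0.0005, 0], [-0.007, -0.0005, 0], [-0.008, -0.0005, 0], [-0.009, -0.0005, 0], [-0.01, -0.0005, 0]]' --rot '[[0, 0, 0], [0, 0, 0], [0, 0, 0], [0, 0, 0], [0, 0, 0], [0, 0, 0], [0, 0, 0], [0, 0, 0], [0, 0, 0], [0, 0, 0]]'

```text
time: 10.9
position: [0.5572, 0.19, 0.2242]
tool_rot: [0.0, 0.429, 0.903, 0.001]
force: [-0.7, -0.5, -2.1]
grip_width: 0.0247
grasp_force: 59.9
```

```bash
python3 -c "
from h import *
st()"
```

```text
t 10.9 p [0.5572 0.19   0.2242] yaw 129.14 rad 0.1963 az 128.90 depth 0.0437 Ftool [ 0.   -0.85  2.07] tq [0.17 0.08 0.04] tilt [ 0.0014  0.0012 -1.    ] q7 0.13
```

Request:
send_rows --fingers '[0.02, 0.02, 0.02, 0.02]' --dp '[[-0.001, 0, 0], [-0.002, 0, 0], [-0.003, 0, 0], [-0.003, 0, 0]]' --rot '[[0, 0, 0], [0, 0, 0], [0, 0, 0], [0, 0, 0]]'

```text
time: 11.3
position: [0.5592, 0.1875, 0.2241]
tool_rot: [0.0, 0.43, 0.903, 0.001]
force: [0.3, 0.8, -2.4]
grip_width: 0.0248
grasp_force: 59.9
```

Request:
send_rows --fingers '[0.02, 0.02, 0.02, 0.02]' --dp '[[-0.001, 0, 0], [-0.002, 0, 0], [-0.0025, 0, 0], [-0.0025, 0, 0]]' --rot '[[0, 0, 0], [0, 0, 0], [0, 0, 0], [0, 0, 0]]'

```text
time: 11.7
position: [0.5607, 0.1857, 0.2242]
tool_rot: [0.0, 0.43, 0.903, 0.001]
force: [1.1, -0.3, -2.4]
grip_width: 0.0252
grasp_force: 59.9
```

Request:
send_rows --fingers '[0.02, 0.02, 0.02, 0.02]' --dp '[[-0.001, 0, 0], [-0.002, 0, 0], [-0.0025, 0, 0], [-0.0025, 0, 0]]' --rot '[[0, 0, 0], [0, 0, 0], [0, 0, 0], [0, 0, 0]]'

```text
time: 12.1
position: [0.5622, 0.1837, 0.2241]
tool_rot: [0.0, 0.43, 0.903, 0.001]
force: [-0.3, 0.2, -2.1]
grip_width: 0.025
grasp_force: 59.9
```

Request:
send_rows --fingers '[0.02, 0.02, 0.02, 0.02]' --dp '[[-0.001, 0, 0], [-0.002, 0, 0], [-0.0025, 0, 0], [-0.0025, 0, 0]]' --rot '[[0, 0, 0], [0, 0, 0], [0, 0, 0], [0, 0, 0]]'

```text
time: 12.5
position: [0.5638, 0.1817, 0.2241]
tool_rot: [0.0, 0.43, 0.903, 0.001]
force: [-0.7, 0.2, -2.3]
grip_width: 0.0248
grasp_force: 59.9
```

Request:
send_rows --fingers '[0.02, 0.02, 0.02, 0.02]' --dp '[[-0.001, 0, 0], [-0.002, 0, 0], [-0.0025, 0, 0], [-0.0025, 0, 0]]' --rot '[[0, 0, 0], [0, 0, 0], [0, 0, 0], [0, 0, 0]]'

```text
time: 12.9
position: [0.5654, 0.1798, 0.2241]
tool_rot: [0.0, 0.43, 0.903, 0.001]
force: [0.5, -0.5, -3.1]
grip_width: 0.0248
grasp_force: 59.9
```

Request:
send_rows --fingers '[0.02, 0.02, 0.02, 0.02]' --dp '[[-0.001, 0, 0], [-0.002, 0, 0], [-0.0025, 0, 0], [-0.0025, 0, 0]]' --rot '[[0, 0, 0], [0, 0, 0], [0, 0, 0], [0, 0, 0]]'

```text
time: 13.3
position: [0.5669, 0.1779, 0.2241]
tool_rot: [0.0, 0.43, 0.903, 0.001]
force: [-0.3, -0.4, -1.1]
grip_width: 0.0251
grasp_force: 59.9
```

```bash
python3 -c "
from h import *
st()"
```

```text
t 13.3 p [0.5669 0.1779 0.2241] yaw 129.12 rad 0.1808 az 128.91 depth 0.0592 Ftool [-0.07 -0.5   1.12] tq [-0.    0.02  0.08] tilt [ 0.0011  0.001  -1.    ] q7 0.16
```

Request:
send_rows --fingers '[0.02, 0.02, 0.02, 0.02]' --dp '[[-0.001, 0, 0], [-0.002, 0, 0], [-0.0025, 0, 0], [-0.0025, 0, 0]]' --rot '[[0, 0, 0], [0, 0, 0], [0, 0, 0], [0, 0, 0]]'

```text
time: 13.7
position: [0.5685, 0.176, 0.2241]
tool_rot: [0.0, 0.43, 0.903, 0.001]
force: [-0.1, 0.2, -2.0]
grip_width: 0.0251
grasp_force: 59.9
```

Request:
send_rows --fingers '[0.02, 0.02, 0.02, 0.02]' --dp '[[-0.001, 0, 0], [-0.002, 0, 0], [-0.0025, 0, 0], [-0.0025, 0, 0]]' --rot '[[0, 0, 0], [0, 0, 0], [0, 0, 0], [0, 0, 0]]'

```text
time: 14.1
position: [0.5701, 0.174, 0.2241]
tool_rot: [0.0, 0.43, 0.903, 0.001]
force: [0.3, -0.3, -2.0]
grip_width: 0.0248
grasp_force: 59.9
```

Request:
send_rows --fingers '[0.02, 0.02, 0.02, 0.02]' --dp '[[-0.001, 0, 0], [-0.002, 0, 0], [-0.0025, 0, 0], [-0.0025, 0, 0]]' --rot '[[0, 0, 0], [0, 0, 0], [0, 0, 0], [0, 0, 0]]'

```text
time: 14.5
position: [0.5717, 0.1721, 0.2241]
tool_rot: [0.0, 0.43, 0.903, 0.001]
force: [-0.1, 0.2, -2.1]
grip_width: 0.0249
grasp_force: 59.9
```

Request:
send_rows --fingers '[0.02, 0.02, 0.02, 0.02]' --dp '[[-0.001, 0, 0], [-0.002, 0, 0], [-0.0025, 0, 0], [-0.0025, 0, 0]]' --rot '[[0, 0, 0], [0, 0, 0], [0, 0, 0], [0, 0, 0]]'

```text
time: 14.9
position: [0.5732, 0.1701, 0.2241]
tool_rot: [0.0, 0.43, 0.903, 0.001]
force: [0.7, 0.1, -3.5]
grip_width: 0.0248
grasp_force: 59.9
```

Request:
send_rows --fingers '[0.02, 0.02, 0.02, 0.02]' --dp '[[-0.001, 0, 0], [-0.002, 0, 0], [-0.0025, 0, 0], [-0.0025, 0, 0]]' --rot '[[0, 0, 0], [0, 0, 0], [0, 0, 0], [0, 0, 0]]'

```text
time: 15.3
position: [0.5744, 0.1689, 0.2241]
tool_rot: [-0.0, 0.429, 0.903, 0.001]
force: [-1.1, 1.6, -1.6]
grip_width: 0.0248
grasp_force: 59.9
```

Request:
send_rows --fingers '[0.02, 0.02, 0.02, 0.02]' --dp '[[-0.0005, 0, 0], [-0.001, 0, 0], [-0.0015, 0, 0], [-0.0015, 0, 0]]' --rot '[[0, 0, 0], [0, 0, 0], [0, 0, 0], [0, 0, 0]]'

```text
time: 15.7
position: [0.5749, 0.1682, 0.2241]
tool_rot: [-0.001, 0.429, 0.903, 0.001]
force: [-3.7, 4.2, -0.2]
grip_width: 0.0246
grasp_force: 60.0
```

```bash
python3 -c "
from h import *
st()"
```

```text
t 15.7 p [0.5749 0.1682 0.2241] yaw 129.19 rad 0.1683 az 128.86 depth 0.0717 Ftool [ 5.55 -0.2   0.2 ] tq [ 0.03  1.07 -0.  ] tilt [-6.0e-04  2.5e-03 -1.0e+00] q7 0.17
```

Request:
send_rows --fingers '[0.02, 0.02, 0.02, 0.02, 0.02]' --dp '[[-0.0003, 0, 0], [-0.0005, 0, 0], [-0.0005, 0, 0], [-0.0005, 0, 0], [-0.0005, 0, 0]]' --rot '[[0, 0, 0], [0, 0, 0], [0, 0, 0], [0, 0, 0], [0, 0, 0]]'

```text
time: 16.2
position: [0.5751, 0.1681, 0.2241]
tool_rot: [-0.001, 0.429, 0.903, 0.001]
force: [-3.3, 4.0, 0.1]
grip_width: 0.0245
grasp_force: 60.0
```

```bash
python3 -c "
from h import *
st()"
```

```text
t 16.2 p [0.5751 0.1681 0.2241] yaw 129.21 rad 0.1681 az 128.85 depth 0.0719 Ftool [ 5.13 -0.02 -0.08] tq [0.06 1.29 0.04] tilt [-9.0e-04  2.7e-03 -1.0e+00] q7 0.17
```

Request:
send_rows --fingers '[0.02, 0.02, 0.02, 0.02]' --dp '[[0.002, 0, 0], [0.004, 0, 0], [0.006, 0, 0], [0.0065, 0, 0]]' --rot '[[0, 0, 0], [0, 0, 0], [0, 0, 0], [0, 0, 0]]'

```text
time: 16.6
position: [0.5723, 0.1713, 0.2242]
tool_rot: [0.001, 0.43, 0.903, 0.001]
force: [-0.1, -0.2, -2.9]
grip_width: 0.0247
grasp_force: 59.9
```

Request:
send_rows --fingers '[0.02, 0.02, 0.02, 0.02, 0.02, 0.02, 0.02, 0.02, 0.02, 0.02]' --dp '[[-0.0001, -0.0052, 0], [-0.0003, -0.0104, 0], [-0.0007, -0.0156, 0], [-0.0012, -0.0208, 0], [-0.002, -0.026, 0], [-0.0028, -0.0312, 0], [-0.0038, -0.0363, 0], [-0.005, -0.0414, 0], [-0.0063, -0.0464, 0], [-0.0078, -0.0514, 0]]' --rot '[[0, 0, -0.03], [0, 0, -0.06], [0, 0, -0.09], [0, 0, -0.12], [0, 0, -0.15], [0, 0, -0.18], [0, 0, -0.21], [0, 0, -0.24], [0, 0, -0.27], [0, 0, -0.3]]'

```text
time: 17.6
position: [0.5376, 0.1341, 0.2243]
tool_rot: [0.001, 0.288, 0.958, 0.002]
force: [5.9, 3.8, -5.3]
grip_width: 0.0249
grasp_force: 59.7
```

```bash
python3 -c "
from h import *
st()"
```

```text
t 17.6 p [0.5376 0.1341 0.2243] yaw 146.53 rad 0.1726 az 145.88 depth 0.0674 Ftool [-2.79  6.43  5.32] tq [-1.31 -0.41 -0.33] tilt [ 0.0041  0.0036 -1.    ] q7 0.37
```

Request:
send_rows --fingers '[0.02, 0.02, 0.02, 0.02, 0.02, 0.02, 0.02, 0.02, 0.02, 0.02]' --dp '[[-0.0001, -0.0052, 0], [-0.0003, -0.0104, 0], [-0.0007, -0.0156, 0], [-0.0012, -0.0208, 0], [-0.002, -0.026, 0], [-0.0028, -0.0312, 0], [-0.0038, -0.0363, 0], [-0.005, -0.0414, 0], [-0.0063, -0.0464, 0], [-0.0078, -0.0514, 0]]' --rot '[[0, 0, -0.03], [0, 0, -0.06], [0, 0, -0.09], [0, 0, -0.12], [0, 0, -0.15], [0, 0, -0.18], [0, 0, -0.21], [0, 0, -0.24], [0, 0, -0.27], [0, 0, -0.3]]'

```text
time: 18.6
position: [0.5158, 0.0891, 0.2243]
tool_rot: [0.002, 0.14, 0.99, 0.004]
force: [5.0, 7.8, -5.4]
grip_width: 0.0246
grasp_force: 59.6
```

```bash
python3 -c "
from h import *
st()"
```

```text
t 18.6 p [0.5158 0.0891 0.2243] yaw 163.88 rad 0.1727 az 162.51 depth 0.0673 Ftool [-2.6   8.83  5.48] tq [-1.93 -0.3  -0.28] tilt [ 0.0052  0.0075 -1.    ] q7 0.58
```

Request:
send_rows --fingers '[0.02, 0.02, 0.02, 0.02, 0.02, 0.02, 0.02, 0.02, 0.02, 0.02]' --dp '[[-0.0001, -0.0052, 0], [-0.0003, -0.0104, 0], [-0.0007, -0.0156, 0], [-0.0012, -0.0208, 0], [-0.002, -0.026, 0], [-0.0028, -0.0312, 0], [-0.0038, -0.0363, 0], [-0.005, -0.0414, 0], [-0.0063, -0.0464, 0], [-0.0078, -0.0514, 0]]' --rot '[[0, 0, -0.03], [0, 0, -0.06], [0, 0, -0.09], [0, 0, -0.12], [0, 0, -0.15], [0, 0, -0.18], [0, 0, -0.21], [0, 0, -0.24], [0, 0, -0.27], [0, 0, -0.3]]'

```text
time: 19.6
position: [0.5077, 0.0381, 0.2241]
tool_rot: [0.001, -0.01, 1.0, 0.004]
force: [1.6, 10.0, -3.2]
grip_width: 0.025
grasp_force: 59.9
```

```bash
python3 -c "
from h import *
st()"
```

```text
t 19.6 p [0.5077 0.0381 0.2241] yaw -178.86 rad 0.1728 az 179.69 depth 0.0672 Ftool [-1.82  9.91  3.24] tq [-2.02 -0.31 -0.27] tilt [ 0.0028  0.0079 -1.    ] q7 0.81
```

Request:
send_rows --fingers '[0.02, 0.02, 0.02, 0.02, 0.02, 0.02, 0.02, 0.02, 0.02, 0.02]' --dp '[[-0.0001, -0.0052, 0], [-0.0003, -0.0104, 0], [-0.0007, -0.0156, 0], [-0.0012, -0.0208, 0], [-0.002, -0.026, 0], [-0.0028, -0.0312, 0], [-0.0038, -0.0363, 0], [-0.005, -0.0414, 0], [-0.0063, -0.0464, 0], [-0.0078, -0.0514, 0]]' --rot '[[0, 0, -0.03], [0, 0, -0.06], [0, 0, -0.09], [0, 0, -0.12], [0, 0, -0.15], [0, 0, -0.18], [0, 0, -0.21], [0, 0, -0.24], [0, 0, -0.27], [0, 0, -0.3]]'

```text
time: 20.6
position: [0.5155, -0.0145, 0.224]
tool_rot: [0.001, -0.159, 0.987, 0.002]
force: [1.1, 5.4, -0.8]
grip_width: 0.0248
grasp_force: 60.2
```

```bash
python3 -c "
from h import *
st()"
```

```text
t 20.6 p [ 0.5155 -0.0145  0.224 ] yaw -161.75 rad 0.1729 az -162.61 depth 0.0671 Ftool [-2.73  4.8   0.78] tq [-1.16 -0.58 -0.23] tilt [ 5.0e-04  4.9e-03 -1.0e+00] q7 1.09
```

Request:
send_rows --fingers '[0.02, 0.02, 0.02, 0.02, 0.02, 0.02, 0.02, 0.02, 0.02, 0.02]' --dp '[[-0.0001, -0.0052, 0], [-0.0003, -0.0104, 0], [-0.0007, -0.0156, 0], [-0.0012, -0.0208, 0], [-0.002, -0.026, 0], [-0.0028, -0.0312, 0], [-0.0038, -0.0363, 0], [-0.005, -0.0414, 0], [-0.0063, -0.0464, 0], [-0.0078, -0.0514, 0]]' --rot '[[0, 0, -0.03], [0, 0, -0.06], [0, 0, -0.09], [0, 0, -0.12], [0, 0, -0.15], [0, 0, -0.18], [0, 0, -0.21], [0, 0, -0.24], [0, 0, -0.27], [0, 0, -0.3]]'

```text
time: 21.6
position: [0.5385, -0.0649, 0.2235]
tool_rot: [-0.001, -0.302, 0.953, -0.001]
force: [2.8, -1.9, -3.4]
grip_width: 0.0247
grasp_force: 60.0
```

```bash
python3 -c "
from h import *
st()"
```

```text
t 21.6 p [ 0.5385 -0.0649  0.2235] yaw -144.89 rad 0.1749 az -144.29 depth 0.0651 Ftool [-1.23 -3.2   3.44] tq [ 0.59 -0.13  0.09] tilt [-0.0019 -0.0021 -1.    ] q7 1.43
```

Request:
send_rows --fingers '[0.02, 0.02, 0.02, 0.02, 0.02, 0.02]' --dp '[[0, -0.003, 0], [-0.0001, -0.006, 0], [-0.0002, -0.0085, 0], [-0.0002, -0.0085, 0], [-0.0002, -0.0085, 0], [-0.0002, -0.0085, 0]]' --rot '[[0, 0, -0.017], [0, 0, -0.034], [0, 0, -0.05], [0, 0, -0.05], [0, 0, -0.05], [0, 0, -0.05]]'

```text
time: 22.2
position: [0.5443, -0.0696, 0.2238]
tool_rot: [0.001, -0.325, 0.946, 0.001]
force: [-0.3, -0.2, -2.0]
grip_width: 0.0253
grasp_force: 60.2
```

```bash
python3 -c "
from h import *
st()"
```

```text
t 22.2 p [ 0.5443 -0.0696  0.2238] yaw -142.03 rad 0.1731 az -141.89 depth 0.0669 Ftool [0.33 0.05 1.96] tq [0.01 0.09 0.02] tilt [ 7.0e-04  1.3e-03 -1.0e+00] q7 1.49
```

Request:
send_rows --fingers '[0.02, 0.02, 0.02, 0.02, 0.02, 0.02, 0.02, 0.02, 0.02, 0.02]' --dp '[[0, 0, 0], [0, 0, 0], [0, 0, 0], [0.003, 0, 0], [0.006, 0, 0], [0.01, 0, 0], [0.014, 0, 0], [0.018, 0, 0], [0.022, 0, 0], [0.026, 0, 0]]' --rot '[[0, 0, 0], [0, 0, 0], [0, 0, 0], [0, 0, 0], [0, 0, 0], [0, 0, 0], [0, 0, 0], [0, 0, 0], [0, 0, 0], [0, 0, 0]]'

```text
time: 23.2
position: [0.5237, -0.0862, 0.2238]
tool_rot: [0.001, -0.325, 0.946, 0.0]
force: [0.6, 0.2, -1.6]
grip_width: 0.0245
grasp_force: 60.2
```

```bash
python3 -c "
from h import *
st()"
```

```text
t 23.2 p [ 0.5237 -0.0862  0.2238] yaw -142.06 rad 0.1995 az -141.79 depth 0.0405 Ftool [-0.63 -0.22  1.59] tq [ 0.02 -0.02 -0.  ] tilt [ 0.0011  0.0011 -1.    ] q7 1.48
```

Request:
send_rows --fingers '[0.02, 0.02, 0.02, 0.02, 0.02, 0.02, 0.02, 0.02, 0.02, 0.02]' --dp '[[0.005, 0, 0], [0.01, 0, 0], [0.015, 0, 0], [0.02, 0, 0], [0.026, 0, 0], [0.033, 0, 0], [0.041, 0, 0], [0.05, 0, 0], [0.06, 0, 0], [0.07, 0, 0]]' --rot '[[0, 0, 0], [0, 0, 0], [0, 0, 0], [0, 0, 0], [0, 0, 0], [0, 0, 0], [0, 0, 0], [0, 0, 0], [0, 0, 0], [0, 0, 0]]'

```text
time: 24.2
position: [0.468, -0.1296, 0.2237]
tool_rot: [0.001, -0.325, 0.946, 0.0]
force: [-0.1, 0.3, -2.1]
grip_width: 0.0251
grasp_force: 60.1
```

```bash
python3 -c "
from h import *
st();goal(.504,-.3145,.30,190)"
```

```text
t 24.2 p [ 0.468  -0.1296  0.2237] yaw -142.07 rad 0.2701 az -141.87 depth -0.0301 Ftool [-0.11  0.27  2.05] tq [-0.    0.04 -0.06] tilt [ 8.e-04  1.e-03 -1.e+00] q7 1.45
at [ 0.468  -0.1296  0.2237] yaw -142.07 q [ 0.42  0.86 -0.4   2.1   0.96  0.37  1.45] t 24.2 F [-0.08  0.29 -2.05] w 0.025080085488790562 60.07686138153076
dp [ 0.0852 -0.1679 -0.0765] rot [0.0006 0.0011 0.4875]
```

Request:
send_rows --fingers '[0.02, 0.02, 0.02, 0.02, 0.02, 0.02, 0.02, 0.02, 0.02, 0.02]' --dp '[[0, 0, -0.025], [0, 0, -0.05], [0, 0, -0.076], [0.014, -0.028, -0.076], [0.028, -0.056, -0.076], [0.042, -0.084, -0.076], [0.056, -0.112, -0.076], [0.07, -0.14, -0.076], [0.085, -0.168, -0.076], [0.085, -0.168, -0.076]]' --rot '[[0, 0, 0], [0, 0, 0], [0, 0, 0], [0, 0, 0.08], [0, 0, 0.16], [0, 0, 0.24], [0, 0, 0.32], [0, 0, 0.4], [0, 0, 0.487], [0, 0, 0.487]]'

```text
time: 25.2
position: [0.5036, -0.3199, 0.2989]
tool_rot: [0.0, -0.083, 0.997, -0.002]
force: [-0.7, 1.1, -2.5]
grip_width: 0.0253
grasp_force: 60.2
```

Request:
send_rows --fingers '[0.02, 0.02]' --dp '[[0, 0, 0], [0, 0, 0]]' --rot '[[0, 0, 0], [0, 0, 0]]'

```text
time: 25.4
position: [0.5046, -0.3127, 0.2993]
tool_rot: [0.0, -0.089, 0.996, 0.001]
force: [0.1, -0.9, -1.9]
grip_width: 0.0248
grasp_force: 60.2
```

```bash
python3 -c "
from h import *
goal(.504,-.3145,.1865,190)"
```

```text
at [ 0.5046 -0.3127  0.2993] yaw -169.84 q [ 0.78  0.83 -0.54  1.74  0.6   0.73  1.68] t 25.4 F [ 0.07 -0.9  -1.93] w 0.02479774183018021 60.20355463027954
dp [ 0.001  -0.002   0.1128] rot [0.0022 0.0007 0.0027]
```

Request:
send_rows --fingers '[0.02, 0.02, 0.02, 0.02, 0.02, 0.02, 0.02, 0.02]' --dp '[[0, -0.001, 0.02], [0, -0.001, 0.045], [0, -0.001, 0.07], [0, -0.001, 0.09], [0, -0.001, 0.103], [0, -0.001, 0.109], [0, -0.001, 0.113], [0, -0.001, 0.113]]' --rot '[[0.001, 0, 0], [0.001, 0, 0], [0.001, 0, 0], [0.001, 0, 0], [0.001, 0, 0], [0.001, 0, 0], [0.001, 0, 0], [0.001, 0, 0]]'

```text
time: 26.2
position: [0.5055, -0.3145, 0.1867]
tool_rot: [0.001, -0.088, 0.996, -0.0]
force: [-0.7, 0.0, -2.0]
grip_width: 0.0247
grasp_force: 60.1
```

```bash
python3 -c "
from h import *
goal(.504,-.3145,.185,190)"
```

```text
at [ 0.5055 -0.3145  0.1867] yaw -169.94 q [ 0.71  0.99 -0.41  1.78  0.73  0.53  1.57] t 26.2 F [-0.66  0.   -2.  ] w 0.024722462102941486 60.06925821304321
dp [0.0015 0.0002 0.0017] rot [-0.0002  0.0017  0.0011]
```

Request:
send_rows --fingers '[0.02, 0.02, 0.02, 0.02, 0.04, 0.06, 0.085, 0.085, 0.085, 0.085]' --dp '[[0, 0, 0.0008], [0, 0, 0.0015], [0, 0, 0.0015], [0, 0, 0.0015], [0, 0, 0.0015], [0, 0, 0.0015], [0, 0, 0.0015], [0, 0, 0.0015], [0, 0, 0.0015], [0, 0, 0.0015]]' --rot '[[0, 0, 0], [0, 0, 0], [0, 0, 0], [0, 0, 0], [0, 0, 0], [0, 0, 0], [0, 0, 0], [0, 0, 0], [0, 0, 0], [0, 0, 0]]'

```text
time: 27.2
position: [0.5053, -0.3146, 0.185]
tool_rot: [0.001, -0.088, 0.996, 0.0]
force: [0.4, 0.9, 0.7]
grip_width: 0.0847
grasp_force: 0.0
```

Request:
send_rows --fingers '[0.085, 0.085, 0.085, 0.085, 0.085, 0.085, 0.085, 0.085, 0.085, 0.085]' --dp '[[0, 0, 0], [0, 0, 0], [0, 0, -0.01], [0, 0, -0.025], [0, 0, -0.045], [0, 0, -0.07], [0, 0, -0.1], [0, 0, -0.13], [0, 0, -0.15], [0, 0, -0.15]]' --rot '[[0, 0, 0], [0, 0, 0], [0, 0, 0], [0, 0, 0], [0, 0, 0], [0, 0, 0], [0, 0, 0], [0, 0, 0], [0, 0, 0], [0, 0, 0]]'

```text
time: 28.2
position: [0.5062, -0.3148, 0.3394]
tool_rot: [0.004, -0.087, 0.996, -0.002]
force: [0.2, -0.4, -0.1]
grip_width: 0.0851
grasp_force: 0.0
```

```bash
python3 -c "
from h import *
st()
i,d=vision.get_image('wrist');t,d=vision.get_image('top')
a=cv2.resize(i,(400,300));b=cv2.resize(t[120:270,190:390],(400,300),interpolation=cv2.INTER_CUBIC)
cv2.imwrite('pics/end.png',np.hstack([a,b]))"
```

```text
t 28.2 p [ 0.5062 -0.3148  0.3394] yaw -169.97 rad 0.3928 az -116.35 depth -0.1528 Ftool [-0.17 -0.45  0.1 ] tq [-0.02 -0.02 -0.  ] tilt [ 0.008  -0.0029 -1.    ] q7 1.71
```

View pics/end.png

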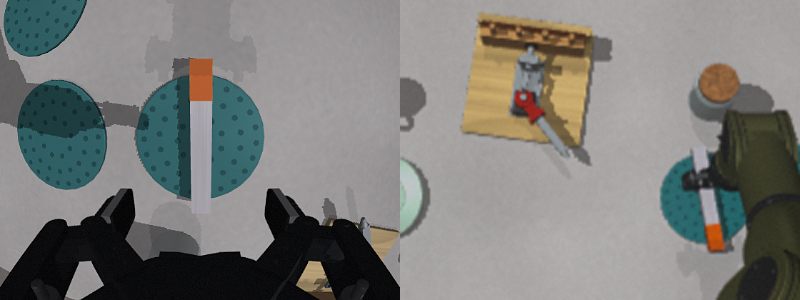

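The bar lies centred on the trivet, with its axis at about (201,137) and the trivet centre at about (200,137) in the left half. In the right half the lever points to the -y side (tip at about (570,155)), so it is locked, and the gripper is clear.

```bash
python3 -c "
from h import *
print(order.hand_in())"
```

```text
the job is handed in; nothing more can be done
None
```

The clamp lever is thrown to its locked stop and the bar lies flat in the middle of the trivet with the gripper clear; I handed the job in at about 28 s, but it returned no verdict.

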